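Put the washed slim lunch box back together on the serving tray

ROBOT

A 6-joint arm with a two-finger parallel gripper is mounted at the origin on the work surface. World frame = base frame: x ahead of the robot, y to its left, z up, the work surface at z = 0. Lengths are in mm, angles in rad, forces in N, time in s.
With the tool pointing down it reaches from about 275 to 750 mm from the base axis. Payload 10.2 kg.
Tool frame: the origin (TCP) lies at the very end of the fingers, on their centre line; the grasp point (between the pads) lies ctrl.grip_depth behind it (ctrl.grip_depth is the distance from the TCP to the grasp point, in mm); z points along the fingers, y is the direction in which the jaws open and shut (so a half turn about z gives the same grasp; the last joint's range is limited). The gripper opens to 85 mm and grips with 20 to 120 N. Pads are 22 mm wide; open, the fingers measure 114 mm over their backs; the gripper's body (76 mm by 85 mm) begins 54 mm behind the grasp point. The pads swing forward as they close: fully open they stand 13 mm farther back than shut.
Start: joints at [1.023, 0.313, 1.498, -0, 1.331, -0.223], TCP at [167.55, 497.552, 231.294] pointing down, gripper open.
Joint ranges: [-2.94, 2.94], [-0.97, 2.17], [0.19, 2.56], [-1.23, 4.37], [0.02, 3.11], [-2.88, 2.88]. Speed limits (rad/s): [2.39, 2.39, 3.01, 3.14, 3.14, 3.14].

INTERFACE

Orientations are given as a unit quaternion [w, x, y, z].
In Python, from rig import telemetry, eyes, ctrl, nets gives the robot as it stands. The module is installed in compiled form; this text tells all that it offers.
- The arm moves only by the tool drive_tool, never from a script. Its argument "series" is text: rows parted by semicolons, each of 7 numbers parted by spaces: the shift along the tool's x, y, z normalised to -1 to 1, where 1 is 0.12 m, then the turn, a rotation vector about the tool's x, y, z normalised to -1 to 1, where 1 is 0.5 rad, then the opening, from 0 (shut) to 1 (fully open). In form: tx ty tz wx wy wz hand; .... A call has 1 to 20 rows; each row is the pose to reach, as a shift and turn from the pose measured when the call began, along the tool's axes at that moment; what a row does not reach only later rows make up. A row lasts 1/10 s, in which the tool goes at most 50 mm and 8.59 degrees, less where a joint would pass 70% of its speed; a pose out of reach is approached as far as the arm can. A call with a number of a shift or a turn outside -1 to 1 is refused whole. A call with a gripper value outside its range is refused whole. The fingers move at their own pace and stop on an object; "newtons" is the grip in N (left out, the last holds). Time passes only in rows, so rows that repeat a pose let the fingers close. It gives the time, the measured TCP pose, the force and the opening at its end, in the units of the state.
- telemetry.sense(): the state, without advancing time (a new reading comes with each control period).
- eyes.capture(name): name is "side" or "top"; returns a dict with "frame" (480x640x3 uint8, red, green, blue), "fx", "fy", "cx", "cy" (pixels), "D" ([k1, k2, p1, p2, k3] as OpenCV has them; the pictures are not rectified), "view" (4x4, takes a point from world to camera coordinates). Camera axes: x right, y up, looking along -z (the intrinsics and any distortion apply to the point x, -y, -z); pixel columns grow to the right and rows downward; lengths in mm; the calibration is good to about 2 mm. A picture is of the moment at which its call begins. There is no depth.
- ctrl.finish_job(): hands the job in, once; it reports no verdict.
Trained networks look in a picture, given as the dict that the camera call returned (one of the last four; its "shot" number tells which), for a name from the list of things; names that differ only in an ending like _2 or _b are one class to them, and where a whole thing is asked for, a point or a joint stands for the part that bears it (a point fixed in the world has none). Each returns a list of dicts, best first, with "confidence" (0 to 1); they miss things now and then, are a little off and sometimes report something else, mostly with a low value. They report only what shows in the picture. A call takes as long as a camera call. They do not tell look-alikes from the thing itself.
- nets.spot_in(name, picture): "rect" ([left, top, right, bottom] in pixels, round what is visible of it).
The state is a dict: "time_s": time; "joints": joint angles; "dq": joint speeds; "tau": joint torques, N m; "eef_pos": TCP position; "ee_rot": TCP orientation; "force": force on the tool from outside, world axes, zero at the start; "wrist_torque": the same for the moment, N m; "grip_width": opening from 0.0 (shut) to 1.0 (fully open).
Only numpy, scipy, OpenCV 4.12 (cv2) and the standard library are available. Lean on these libraries where they do the work, as an engineer would, in place of code of your own. Each camera call takes 0.05 s, during which the arm holds its last target. There are 200 camera calls.

TASK

Put the washed lunch box back together, building it up on the wooden tray one piece at a time: stand the deep, undivided box lengthwise in the tray, then seat the box with one partition on it, then the shallow box with two partitions, and last the lid. Each piece must sit fully home in the one below, the finished stack standing free and upright, and the remote control, the mug and the candle jar must stay where they are.

Things in the scene. Friction and masses are not known exactly. Their poses are not given: they have to be found in the camera images.
- deep_tier: Deep bottom tier, no partitions, 60 mm high in all. Off-white plastic, open top, 160 (along own x) x 62 mm, walls 2.5 mm. Below, a foot 5 mm high, 150 x 52 mm (lowest half 144 x 46), fits into the 155 x 57 mm mouth of the tier below until the shoulder above the foot meets the rim; either way round. Origin: centre of the foot's underside, z up.
- middle_tier: Middle tier, one cross partition, 48 mm high in all. Off-white plastic, open top, 160 (along own x) x 62 mm, walls 2.5 mm. Below, a foot 5 mm high, 150 x 52 mm (lowest half 144 x 46), fits into the 155 x 57 mm mouth of the tier below until the shoulder above the foot meets the rim; either way round. Origin: centre of the foot's underside, z up. Seated, it is 55 mm above the deep tier's.
- shallow_tier: Shallow top tier, two cross partitions, 38 mm high in all. Off-white plastic, open top, 160 (along own x) x 62 mm, walls 2.5 mm. Below, a foot 5 mm high, 150 x 52 mm (lowest half 144 x 46), fits into the 155 x 57 mm mouth of the tier below until the shoulder above the foot meets the rim; either way round. Origin: centre of the foot's underside, z up. Seated, it is 43 mm above the middle tier's.
- lid: Closed lid, off-white plastic, 166 (along own x) x 66 mm, 24 mm high: dark rubber plug 5 mm high below (150 x 52 mm, lowest half 144 x 46), straight sides from 5 to 20 mm height, top panel 154 x 54 mm. Lies on its plug, which fits into the shallow tier's mouth. Origin: centre of the plug's underside, z up; seated, it is 33 mm above the shallow tier's.
- tray: Wooden serving tray, fixed to the table, 224 (along own x) x 120 mm, 16 mm high, walls 8 mm (inside 208 x 104 mm), steel handle bars over the two short ends up to 29 mm height. Origin: centre of its underside; the inner floor is 8 mm above it.
- remote: Grey television remote control, 150 x 44 x 16 mm, lying flat among the pieces, not to be moved. Origin: centre of its underside, long side along x.
- mug: Blue ceramic mug, 78 mm across, 85 mm high, handle towards its own +y, beyond the pieces, not to be moved. Origin: centre of its underside.
- candle_jar: Amber glass candle jar, 72 mm across, 80 mm high, beyond the pieces, not to be moved. Origin: centre of its underside.
Not all that is in view belongs to the job. What is shaped like the lid but purple or red is not meant.

How it is judged:
By the outcome, as a careful person would: the job done as asked, in the order asked, and still so for the second after the job is handed in, with the robot touching nothing.
It also fails if it takes over 120 s, if anything falls off the work surface, if the arm or the gripper's body presses on something with over 40 N, if the wrist force passes 120 N, or if a joint passes its speed limit or range.

## Working session

There is one attempt and no reset: what is moved stays moved. The work goes in short steps, Python scripts to look and compute and a tool call to move; the robot and the scene stay as the last step left them, time stands still between calls to the robot, and variables do not carry over. Pictures are saved under pics/ and viewed, about 12 in all and at most 16, crops included, and the job is handed in when it is done.

Besides the shell and the picture viewer there is one more tool, called after "Call:" in YAML: its name, and indented under it one key for each argument. drive_tool: Moves the arm, as the interface text tells. Scaled input: -1 to 1 covers 0.12 m each way for a shift and 0.5 rad each way for a turn. Its arguments: {"type":"object","properties":{"series":{"type":"string"},"newtons":{"type":"number"}},"required":["series"]}

```bash
mkdir -p pics
python3 - <<'E'
from rig import telemetry, eyes, ctrl, nets
import cv2,numpy as np
s=telemetry.sense(); print(s, ctrl.grip_depth)
for n in("side","top"):
    p=eyes.capture(n); cv2.imwrite(f"pics/{n}0.png",p["frame"][:,:,::-1])
    print(n,p["fx"],p["fy"],p["cx"],p["cy"],p["D"]);print(np.round(p["view"],4).tolist())
    for o in "deep_tier middle_tier shallow_tier lid tray remote mug candle_jar".split():
        print(o,[(np.round(d["rect"]).tolist(),round(d["confidence"],2)) for d in nets.spot_in(o,p)])
E
```

```text
{'time_s': 0.0, 'joints': array([ 1.02260302e+00,  3.13492989e-01,  1.49846276e+00, -1.04684178e-05,
        1.33101943e+00, -2.23410043e-01]), 'dq': array([ 4.24049336e-04, -3.93608528e-04,  1.17848107e-03,  4.82253630e-04,
        9.07954333e-05,  2.66706731e-03]), 'tau': array([-1.09785229e-03, -4.12277913e+01, -2.59739542e+01, -3.10818350e-04,
        4.12522088e-03, -2.53223345e-05]), 'eef_pos': array([167.4035678 , 497.30946617, 230.70342246]), 'ee_rot': array([-2.55414264e-04,  1.61677565e-01,  9.86843395e-01, -6.42367467e-04]), 'force': array([ 0.37489263, -0.49675546,  0.77731498]), 'wrist_torque': array([0.01365089, 0.02902023, 0.03660581]), 'grip_width': 1.003034032687952} 18.700000000000003
side 437.22392406101545 437.22392406101545 315.2164596733188 238.80563937372864 [-0.04836785  0.          0.          0.          0.        ]
[[0.898, -0.4398, 0.0101, -463.0792], [0.3283, 0.6852, 0.6501, -209.8361], [-0.2929, -0.5805, 0.7598, -1055.6385], [0.0, 0.0, 0.0, 1.0]]
deep_tier [([298.0, 151.0, 330.0, 201.0], 0.66)]
middle_tier [([387.0, 277.0, 444.0, 350.0], 0.56)]
shallow_t
[... 485 characters left out ...]
91611150897 [-0.09954682  0.          0.          0.          0.        ]
[[0.0125, -0.9998, -0.0171, 22.7692], [0.9941, 0.0105, 0.1084, -532.0998], [-0.1082, -0.0184, 0.994, -1410.0504], [0.0, 0.0, 0.0, 1.0]]
deep_tier [([224.0, 193.0, 278.0, 227.0], 0.72)]
middle_tier [([403.0, 193.0, 457.0, 216.0], 0.68)]
shallow_tier [([311.0, 253.0, 368.0, 286.0], 0.87)]
lid [([410.0, 296.0, 442.0, 356.0], 0.97), ([155.0, 176.0, 198.0, 237.0], 0.95), ([309.0, 198.0, 367.0, 225.0], 0.89), ([467.0, 191.0, 520.0, 236.0], 0.62)]
tray [([202.0, 244.0, 278.0, 294.0], 0.81)]
remote [([401.0, 251.0, 456.0, 282.0], 0.76)]
mug [([368.0, 146.0, 403.0, 176.0], 0.8)]
candle_jar [([283.0, 145.0, 302.0, 174.0], 0.59)]
```

Run:
```python
import cv2
t=cv2.imread("pics/top0.png");cv2.imwrite("pics/top0c.png",cv2.resize(t[130:370,140:540],None,fx=2,fy=2,interpolation=cv2.INTER_CUBIC))
t=cv2.imread("pics/side0.png");cv2.imwrite("pics/side0c.png",cv2.resize(t[110:440,200:500],None,fx=1.8,fy=1.8,interpolation=cv2.INTER_CUBIC))
```

```text
(no output)
```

View pics/top0c.png

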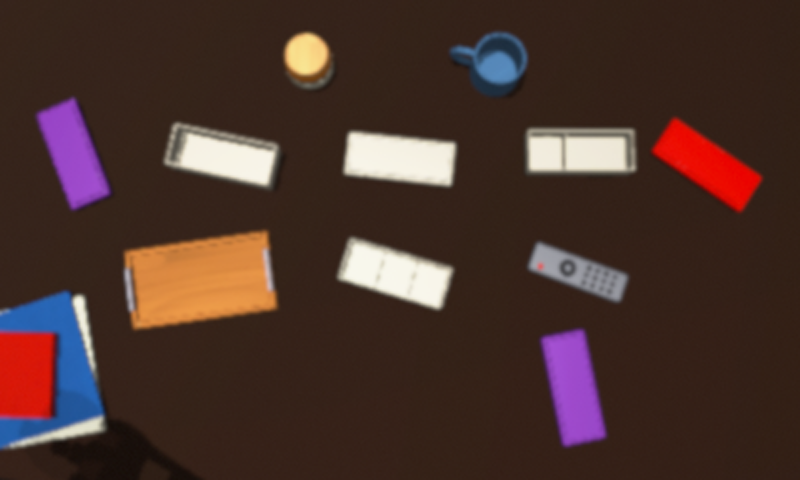

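View pics/side0c.png

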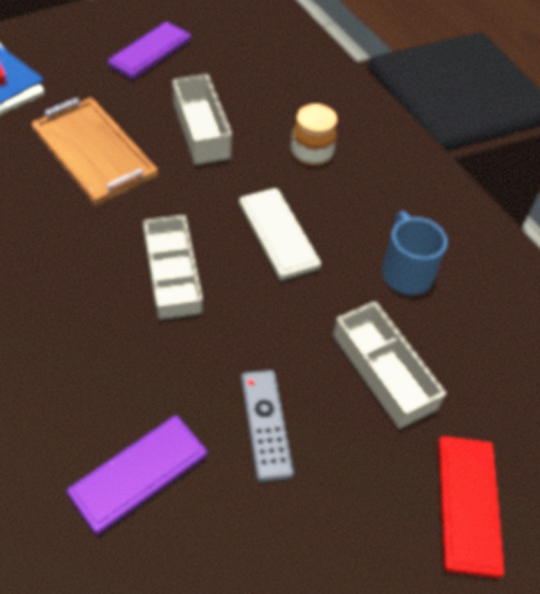

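The top crop shows the following, in full-picture pixels:
- **Deep tier:** no partitions, at (251,207).
- **Middle tier:** one partition, at (430,206).
- **Shallow tier:** two partitions, at (338,267).
- **Tray:** at (240,270).

There are four lid candidates: white (340,209), purple (176,207), purple (427,323) and red (493,212). Only the white one fits "off-white", and it is plain in both crops. Next I'll fit the poses in both views.

```bash
cat > h.py <<'E'
from rig import telemetry, eyes, ctrl, nets
import cv2,numpy as np
from scipy.optimize import minimize
from scipy.spatial.transform import Rotation as R
def proj(p,X):
    V=np.array(p["view"]);c=X@V[:3,:3].T+V[:3,3];c=c*[1,-1,-1]
    K=np.array([[p["fx"],0,p["cx"]],[0,p["fy"],p["cy"]],[0,0,1]])
    return cv2.projectPoints(c,np.zeros(3),np.zeros(3),K,np.array(p["D"],float))[0][:,0]
def box(l,w,z0,z1): return np.array([[a*l/2,b*w/2,z] for z in(z0,z1) for a in(-1,1) for b in(-1,1)])
def tier(h): return np.vstack([box(144,46,0,2.5),box(150,52,2.5,5),box(160,62,5,h)])
M=dict(deep_tier=tier(60),middle_tier=tier(48),shallow_tier=tier(38),
 lid=np.vstack([box(144,46,0,5),box(166,66,5,20),box(154,54,20,24)]),tray=box(224,120,0,16))
def pts(m,q): # q x y z yaw
    return m@R.from_euler('z',q[3]).as_matrix().T+[q[0],q[1],q[2]]
def hullmask(P,off,size,S=8):
    im=np.zeros((size[1]*S,size[0]*S),np.uint8)
    h=cv2.convexHull(((P-off+.5)*S).astype(np.float32)).astype(np.int32)
    cv2.fillConvexPoly(im,h,255); return cv2.resize(im,size,interpolation=cv2.INTER_AREA)/255.
def fgmask(p,rect,name):
    l,t,r,b=[int(v) for v in rect];l-=8;t-=8;r+=9;b+=9
    f=p["frame"][t:b,l:r].astype(np.float32)
    g=f.max(2); g=cv2.resize(g,None,fx=8,fy=8,interpolation=cv2.INTER_CUBIC)
    m=(g>FT.get(name,85)).astype(np.uint8)
    n,L,st,_=cv2.connectedComponentsWithStats(m)
    k=1+np.argmax(st[1:,4]);ys,xs=np.where(L==k)
    h=cv2.convexHull(np.stack([xs,ys],1).astype(np.int32));o=np.zeros_like(m);cv2.fillConvexPoly(o,h,255)
    return cv2.resize(o,(r-l,b-t),interpolation=cv2.INTER_AREA)/255.,np.array([l,t]),(r-l,b-t)
FT={}
def fit(name,views,q0,model=None):
    m=M[name] if model is None else model
    D=[(p,)+fgmask(p,r,name) for p,r in views]
    def c(q):
        return sum(np.abs(hullmask(proj(p,pts(m,q)),off,sz)-g).sum()/g.sum() for p,g,off,sz in D)
    best=None;q=np.array(q0,float)
    for d in([20,20,10,.2],[6,6,6,.08],[3,3,3,.03]):
        s=minimize(c,q,method='Nelder-Mead',options=dict(initial_simplex=np.vstack([q]+[q+np.eye(4)[i]*d[i] for i in range(4)]),xatol=.05,fatol=1e-5,maxiter=250));q=s.x
    return q,s.fun
def ground(p,uv,z):
    f=lambda a:((proj(p,np.array([[a[0],a[1],z]]))[0]-uv)**2).sum()
    return minimize(f,[500,0],method='Nelder-Mead',options=dict(xatol=.1,fatol=1e-4)).x
E
python3 - <<'E'
from h import *
t=eyes.capture("top");s=eyes.capture("side")
print(t["frame"][330:345:4,330].tolist())
J=dict(deep_tier=([224,193,278,227],[298,151,330,201],-.2),middle_tier=([403,193,457,216],[387,277,444,350],0),shallow_tier=([311,253,368,286],[282,232,311,283],-.25),lid=([309,198,367,225],[333,214,376,266],-.1),tray=([202,244,278,294],[220,164,285,221],.1))
for n,(a,b,y) in J.items():
    g=ground(t,np.array([(a[0]+a[2])/2,(a[1]+a[3])/2]),20)
    yaw=np.pi/2+y*-1*-1
    q,f=fit(n,[(t,a),(s,b)],[*g,0,yaw]);print(n,np.round(q,2),round(np.degrees(q[3]),1),round(f,3),"range",round(np.hypot(q[0],q[1])))
for n,r in dict(mug=[368,146,403,176],jar=[283,145,302,174],remote=[401,251,456,282]).items(): print(n,ground(t,np.array([(r[0]+r[2])/2,(r[1]+r[3])/2]),20))
E
```

```text
[[54, 34, 25], [54, 33, 25], [53, 33, 24], [54, 33, 24]]
deep_tier [628.76 263.78   6.89   1.38] 79.2 0.162 range 682
middle_tier [ 639.29 -286.74   13.67    1.58] 90.5 0.098 range 701
shallow_tier [449.96  -8.26  12.72   1.32] 75.5 0.263 range 450
lid [629.39 -11.8    9.97   1.47] 84.1 0.17 range 629
tray [435.87 293.43  16.     1.73] 98.9 0.168 range 525
mug [ 782.12795833 -152.50432443]
jar [784.51589063 140.24781129]
remote [ 4.52343750e+02 -2.35117188e-02]
```

Run:
```python
from h import *
t=eyes.capture("top");s=eyes.capture("side")
Q=dict(deep_tier=[628.8,263.8,0,1.38],middle_tier=[639,-286.7,0,1.58],shallow_tier=[450,-8.3,0,1.32],lid=[629.4,-11.8,0,1.47],tray=[435.9,293.4,0,1.73])
J=dict(deep_tier=([224,193,278,227],[298,151,330,201]),shallow_tier=([311,253,368,286],[282,232,311,283]),lid=([309,198,367,225],[333,214,376,266]),tray=([202,244,278,294],[220,164,285,221]))
rows=[]
for n,rr in J.items():
    row=[]
    for p,r in zip((t,s),rr):
        g,off,sz=fgmask(p,r,n)
        im=p["frame"][off[1]:off[1]+sz[1],off[0]:off[0]+sz[0],::-1]
        im=cv2.resize(im,None,fx=5,fy=5,interpolation=cv2.INTER_CUBIC)
        h=cv2.convexHull(((proj(p,pts(M[n],Q[n]))-off+.5)*5).astype(np.float32)).astype(int)
        cv2.polylines(im,[h],True,(0,255,0),1)
        gm=(cv2.resize(g,None,fx=5,fy=5)>.5).astype(np.uint8);c,_=cv2.findContours(gm,0,2);cv2.drawContours(im,c,-1,(0,0,255),1)
        o=np.zeros((380,420,3),np.uint8);im=im[:380,:420];o[:im.shape[0],:im.shape[1]]=im;row.append(o)
    rows.append(np.hstack(row))
im=np.vstack([np.hstack(rows[:2]),np.hstack(rows[2:])])
cv2.imwrite("pics/ov.png",cv2.resize(im,(800,362)))
```

```text
(no output)
```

View pics/ov.png

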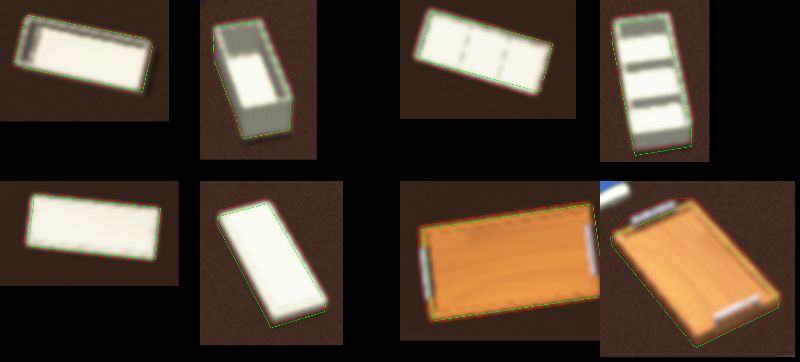

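The overlay shows the top-view outlines agree, while the side view is off by 1–3 px in the same direction everywhere, so that looks like a calibration bias. I'll fit each view alone on z=0 and compare.

```bash
cat >> h.py <<'E'
def fit3(name,views,q0,z=0,model=None):
    m=M[name] if model is None else model
    D=[(p,)+fgmask(p,r,name) for p,r in views]
    e=lambda v:np.array([v[0],v[1],z,v[2]])
    c=lambda v:sum(np.abs(hullmask(proj(p,pts(m,e(v))),off,sz)-g).sum()/g.sum() for p,g,off,sz in D)
    q=np.array([q0[0],q0[1],q0[3]],float)
    for d in([10,10,.1],[4,4,.06],[2,2,.03]):
        s=minimize(c,q,method='Nelder-Mead',options=dict(initial_simplex=np.vstack([q]+[q+np.eye(3)[i]*d[i] for i in range(3)]),xatol=.02,fatol=1e-6,maxiter=200));q=s.x
    return e(q),s.fun
E
python3 - <<'E'
from h import *
t=eyes.capture("top");s=eyes.capture("side")
Q=dict(deep_tier=[628.8,263.8,0,1.38],middle_tier=[639,-286.7,0,1.58],shallow_tier=[450,-8.3,0,1.32],lid=[629.4,-11.8,0,1.47],tray=[435.9,293.4,0,1.73])
J=dict(deep_tier=([224,193,278,227],[298,151,330,201]),middle_tier=([403,193,457,216],[387,277,444,350]),shallow_tier=([311,253,368,286],[282,232,311,283]),lid=([309,198,367,225],[333,214,376,266]),tray=([202,244,278,294],[220,164,285,221]))
hb=np.vstack([M["tray"],[[a,b,29] for a in(-112,-104,104,112) for b in(-30,30)]])
for n,(a,b) in J.items():
    m=hb if n=="tray" else None
    x,f=fit3(n,[(t,a)],Q[n],model=m);y,g=fit3(n,[(s,b)],Q[n],model=m)
    print(n,np.round(x,2),round(f,3),np.round(y,2),round(g,3),np.round(y-x,2))
p=s["frame"]
for n,r in dict(mug=[368,146,403,176],jar=[283,145,302,174],remote=[401,251,456,282]).items(): print(n,ground(t,np.array([(r[0]+r[2])/2,(r[1]+r[3])/2]),10))
E
```

```text
deep_tier [629.07 265.46   0.     1.38] 0.061 [632.05 265.21   0.     1.4 ] 0.101 [ 2.98 -0.26  0.    0.02]
middle_tier [ 642.56 -287.98    0.      1.57] 0.043 [ 646.52 -284.73    0.      1.61] 0.084 [3.96 3.26 0.   0.04]
shallow_tier [449.86  -3.64   0.     1.25] 0.16 [454.05  -1.51   0.     1.33] 0.13 [4.19 2.13 0.   0.08]
lid [630.31  -8.34   0.     1.47] 0.112 [635.45  -5.6    0.     1.5 ] 0.083 [5.14 2.74 0.   0.03]
tray [436.44 297.53   0.     1.73] 0.074 [440.85 297.95   0.     1.73] 0.074 [4.41 0.42 0.   0.  ]
mug [ 784.96798738 -153.62126609]
jar [787.30806878 141.17726738]
remote [ 4.52343750e+02 -2.36367188e-02]
```

```bash
cat >> h.py <<'E'
def plan(x,y,z,ang,n=None):
    """print calls from the current pose to target TCP; ang = direction of tool y (rad, world)"""
    s=telemetry.sense();P=np.array(s["eef_pos"]);q=s["ee_rot"];r=R.from_quat(np.r_[q[1:],q[0]])
    T=np.array([x,y,z]);ty=np.array([np.cos(ang),np.sin(ang),0]);tz=np.array([0,0,-1.]);tx=np.cross(ty,tz)
    G=R.from_matrix(np.stack([tx,ty,tz],1))
    v=r.inv().apply(T-P);w=(r.inv()*G).as_rotvec()
    k=n or max(1,int(np.ceil(max(np.linalg.norm(w)/.48,np.abs(T-P).max()/115))))
    print("at",np.round(P,1),"calls",k,"f",np.round(s["force"],1),"w",round(s["grip_width"],3),"t",round(s["time_s"],2))
    for i in range(k):
        N=r*R.from_rotvec(w/k);d=r.inv().apply((T-P)/k)/120
        print(" ".join(f"{a:.3f}" for a in np.r_[d,w/k/.5])); P=P+(T-P)/k; r=N
E
python3 -c "
from h import *
plan(630.5,265.3,150,-.18)"
```

```text
at [167.5 497.6 231.3] calls 5 f [-1.   0.3 -0.3] w 1.0 t 1.2
-0.855 -0.121 0.136 0.000 -0.000 0.570
-0.683 0.100 0.108 0.000 -0.000 0.570
-0.502 0.230 0.087 0.000 -0.000 0.570
-0.334 0.290 0.069 0.000 -0.000 0.570
-0.191 0.298 0.056 0.000 -0.000 0.570
```

```bash
sed -i 's|    for i in range(k):|    S=(T-P)/k\n    for i in range(k):|; s|d=r.inv().apply((T-P)/k)/120|d=r.inv().apply(S)/120|; s|P=P+(T-P)/k; r=N|r=N|' h.py
python3 -c "
from h import *
plan(630.5,265.3,150,-.18)"
```

```text
at [167.5 497.6 231.3] calls 5 f [-1.   0.3 -0.3] w 1.0 t 1.2
-0.855 -0.121 0.136 0.000 -0.000 0.570
-0.854 0.125 0.136 0.000 -0.000 0.570
-0.785 0.360 0.136 0.000 -0.000 0.570
-0.652 0.566 0.136 0.000 -0.000 0.570
-0.466 0.727 0.136 0.000 -0.000 0.570
```

Call:
drive_tool:
  series: "-0.855 -0.12 0.136 0 0 0.57 1;-0.855 -0.12 0.136 0 0 0.57 1;-0.855 -0.12 0.136 0 0 0.57 1;-0.855 -0.12 0.136 0 0 0.57 1"

```text
time_s: 1.6
eef_pos: [261.0, 450.7, 214.8]
ee_rot: [-0.0, 0.301, 0.954, -0.0]
force: [-0.2, -0.1, 0.2]
grip_width: 0.998
```

Call:
drive_tool:
  series: "-0.855 0.125 0.136 0 0 0.57 1;-0.855 0.125 0.136 0 0 0.57 1;-0.855 0.125 0.136 0 0 0.57 1;-0.855 0.125 0.136 0 0 0.57 1"

```text
time_s: 2.0
eef_pos: [353.5, 404.3, 198.4]
ee_rot: [-0.0, 0.433, 0.901, -0.0]
force: [-0.6, -0.5, 0.1]
grip_width: 1.002
```

Call:
drive_tool:
  series: "-0.785 0.36 0.136 0 0 0.57 1;-0.785 0.36 0.136 0 0 0.57 1;-0.785 0.36 0.136 0 0 0.57 1;-0.785 0.36 0.136 0 0 0.57 1"

```text
time_s: 2.4
eef_pos: [445.3, 358.6, 182.0]
ee_rot: [-0.001, 0.556, 0.831, -0.0]
force: [-0.0, 0.2, 1.2]
grip_width: 1.004
```

Call:
drive_tool:
  series: "-0.65 0.565 0.136 0 0 0.57 1;-0.65 0.565 0.136 0 0 0.57 1;-0.65 0.565 0.136 0 0 0.57 1;-0.65 0.565 0.136 0 0 0.57 1"

```text
time_s: 2.8
eef_pos: [536.8, 313.8, 165.6]
ee_rot: [-0.001, 0.667, 0.745, -0.001]
force: [-0.3, 1.7, 0.0]
grip_width: 1.004
```

```bash
python3 -c "
from h import *
plan(630.5,265.3,150,-.18)
plan(630.5,265.3,25,-.18,2)"
```

```text
at [536.8 313.8 165.6] calls 1 f [-0.3  1.7  0. ] w 1.004 t 2.8
-0.488 0.732 0.128 -0.004 -0.001 0.581
at [536.8 313.8 165.6] calls 2 f [-0.3  1.7  0. ] w 1.004 t 2.8
-0.244 0.367 0.585 -0.002 -0.000 0.291
-0.188 0.398 0.585 -0.002 -0.000 0.291
```

Call:
drive_tool:
  series: "-0.488 0.732 0.128 -0.004 0 0.58 1;-0.488 0.732 0.128 -0.004 0 0.58 1;-0.488 0.732 0.128 -0.004 0 0.58 1;-0.488 0.732 0.128 -0.004 0 0.58 1;-0.488 0.732 0.128 -0.004 0 0.58 1"

```text
time_s: 3.3
eef_pos: [628.9, 267.5, 151.0]
ee_rot: [-0.0, 0.766, 0.643, 0.0]
force: [-0.1, 0.1, -0.1]
grip_width: 1.005
```

Call:
drive_tool:
  series: "0 0 0.35 0 0 0 1;0 0 0.7 0 0 0 1;0 0 1 0 0 0 1;0 0 1 0 0 0 1;0 0 1 0 0 0 0.5;0 0 1 0 0 0 0.4;0 0 1 0 0 0 0.4;0 0 1 0 0 0 0.4;0 0 1 0 0 0 0.4"
  newtons: 40

```text
time_s: 4.2
eef_pos: [630.2, 268.6, 34.6]
ee_rot: [0.001, 0.766, 0.643, 0.003]
force: [-0.6, 1.6, 7.8]
grip_width: 0.719
```

Run:
```python
from h import *
for n,c in(("top",(190,150,330,260)),("side",(250,90,400,230))):
    p=eyes.capture(n);l,t,r,b=c
    cv2.imwrite(f"pics/g1{n}.png",p["frame"][:,:,::-1]); globals()[n]=cv2.resize(p["frame"][t:b,l:r,::-1],(400,int(400*(b-t)/(r-l))),interpolation=cv2.INTER_CUBIC)
h=max(top.shape[0],side.shape[0]);o=np.zeros((h,800,3),np.uint8);o[:top.shape[0],:400]=top;o[:side.shape[0],400:]=side
cv2.imwrite("pics/g1.png",o);print(telemetry.sense()["force"])
```

```text
[-1.0338848   1.85465756  7.31963617]
```

View pics/g1.png

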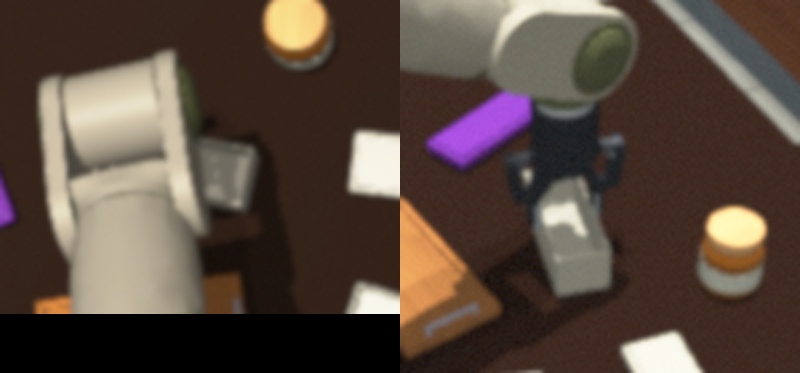

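The gripper holds the deep tier across its width (opening 61 mm against 62). The side crop shows it held and the purple and jar untouched. Lifting it and going to the tray.

Call:
drive_tool:
  series: "0 0 -0.2 0 0 0 0.4;0 0 -0.5 0 0 0 0.4;0 0 -0.7 0 0 0 0.4;0 0 -0.7 0 0 0 0.4"

```text
time_s: 4.7
eef_pos: [631.6, 269.0, 124.5]
ee_rot: [0.003, 0.766, 0.643, 0.007]
force: [0.0, 0.3, -1.2]
grip_width: 0.722
```

```bash
python3 -c "
from h import *
print(telemetry.sense()['force'])
plan(438.6,301,112,.159)"
```

```text
[ 0.04676267  0.25259189 -1.22425999]
at [631.6 269.  124.5] calls 2 f [ 0.   0.3 -1.2] w 0.722 t 4.7
-0.008 -0.816 0.041 0.014 -0.005 -0.333
0.127 -0.805 0.047 0.014 -0.005 -0.333
```

Call:
drive_tool:
  series: "-0.008 -0.81 0.041 0.014 -0.005 -0.333 0.4;-0.008 -0.81 0.041 0.014 -0.005 -0.333 0.4;-0.008 -0.81 0.041 0.014 -0.005 -0.333 0.4;-0.008 -0.81 0.041 0.014 -0.005 -0.333 0.4"

```text
time_s: 5.1
eef_pos: [535.2, 285.3, 118.5]
ee_rot: [0.002, 0.71, 0.705, 0.004]
force: [0.7, -0.6, -1.2]
grip_width: 0.722
```

Call:
drive_tool:
  series: "0.127 -0.81 0.047 0.014 -0.005 -0.333 0.4;0.127 -0.81 0.047 0.014 -0.005 -0.333 0.4;0.127 -0.81 0.047 0.014 -0.005 -0.333 0.4;0.127 -0.81 0.047 0.014 -0.005 -0.333 0.4;0.127 -0.81 0.047 0.014 -0.005 -0.333 0.4"

```text
time_s: 5.6
eef_pos: [440.0, 301.1, 112.5]
ee_rot: [0.001, 0.649, 0.761, 0.001]
force: [0.5, -0.9, -1.8]
grip_width: 0.72
```

```bash
python3 -c "
from h import *
plan(438.6,301,112,.159)
plan(438.6,301,44,.159)"
```

```text
at [440.  301.1 112.5] calls 1 f [ 0.5 -0.9 -1.8] w 0.72 t 5.6
0.001 -0.011 0.004 0.006 -0.001 -0.001
at [440.  301.1 112.5] calls 1 f [ 0.5 -0.9 -1.8] w 0.72 t 5.6
0.001 -0.013 0.571 0.006 -0.001 -0.001
```

Call:
drive_tool:
  series: "0 -0.012 0.3 0.006 0 0 0.4;0 -0.012 0.45 0.006 0 0 0.4;0 -0.012 0.52 0.006 0 0 0.4;0 -0.012 0.56 0.006 0 0 0.4;0 -0.012 0.585 0.006 0 0 0.4;0 -0.012 0.6 0.006 0 0 0.4;0 -0.012 0.6 0.006 0 0 0.4"

```text
time_s: 6.3
eef_pos: [439.7, 301.0, 42.6]
ee_rot: [0.001, 0.649, 0.761, 0.001]
force: [-4.9, -3.8, 11.6]
grip_width: 0.72
```

Call:
drive_tool:
  series: "0 0 0 0 0 0 0.85;0 0 0 0 0 0 1;0 0 0 0 0 0 1;0 0 -0.4 0 0 0 1;0 0 -0.8 0 0 0 1;0 0 -1 0 0 0 1;0 0 -1 0 0 0 1"

```text
time_s: 7.0
eef_pos: [441.0, 301.6, 166.2]
ee_rot: [0.002, 0.649, 0.761, 0.004]
force: [-0.2, 0.3, -1.2]
grip_width: 0.996
```

```bash
python3 -c "
from h import *
plan(644.5,-286.4,150,.015)"
```

```text
at [441.  301.6 166.2] calls 6 f [-0.2  0.3 -1.2] w 0.996 t 7.0
-0.851 0.150 0.022 0.003 -0.001 0.048
-0.847 0.170 0.022 0.003 -0.001 0.048
-0.843 0.191 0.023 0.003 -0.001 0.048
-0.838 0.211 0.023 0.003 -0.001 0.048
-0.833 0.231 0.023 0.003 -0.001 0.048
-0.827 0.251 0.023 0.003 -0.001 0.048
```

Call:
drive_tool:
  series: "-0.85 0.15 0.022 0.003 0 0.048 1;-0.85 0.15 0.022 0.003 0 0.048 1;-0.85 0.15 0.022 0.003 0 0.048 1"

```text
time_s: 7.3
eef_pos: [476.1, 199.8, 162.6]
ee_rot: [0.002, 0.66, 0.752, 0.003]
force: [-0.1, 0.5, -0.1]
grip_width: 0.996
```

Call:
drive_tool:
  series: "-0.85 0.17 0.022 0.003 0 0.048 1;-0.85 0.17 0.022 0.003 0 0.048 1;-0.85 0.17 0.022 0.003 0 0.048 1"

```text
time_s: 7.6
eef_pos: [510.4, 97.8, 158.9]
ee_rot: [0.001, 0.67, 0.742, 0.002]
force: [-1.3, 2.3, -0.0]
grip_width: 1.0
```

Call:
drive_tool:
  series: "-0.85 0.19 0.022 0.003 0 0.048 1;-0.85 0.19 0.022 0.003 0 0.048 1;-0.85 0.19 0.022 0.003 0 0.048 1"

```text
time_s: 7.9
eef_pos: [544.2, -4.7, 155.1]
ee_rot: [0.0, 0.68, 0.733, 0.001]
force: [-0.6, 0.4, -0.1]
grip_width: 1.001
```

Call:
drive_tool:
  series: "-0.84 0.21 0.022 0.003 0 0.048 1;-0.84 0.21 0.022 0.003 0 0.048 1;-0.84 0.21 0.022 0.003 0 0.048 1"

```text
time_s: 8.2
eef_pos: [577.4, -106.5, 151.1]
ee_rot: [-0.001, 0.69, 0.724, -0.0]
force: [-0.3, 0.5, 0.4]
grip_width: 1.001
```

Call:
drive_tool:
  series: "-0.83 0.23 0.022 0.003 0 0.048 1;-0.83 0.23 0.022 0.003 0 0.048 1;-0.83 0.23 0.022 0.003 0 0.048 1"

```text
time_s: 8.5
eef_pos: [610.1, -207.7, 146.8]
ee_rot: [-0.001, 0.7, 0.714, -0.001]
force: [-0.1, 0.4, -0.7]
grip_width: 0.996
```

Run:
```python
from h import *
plan(644.5,-286.4,150,.015)
t=eyes.capture("top");s=eyes.capture("side")
cv2.imwrite("pics/t2.png",t["frame"][:,:,::-1]);cv2.imwrite("pics/s2.png",s["frame"][:,:,::-1])
hb=np.vstack([M["tray"],[[a,b,29] for a in(-112,-104,104,112) for b in(-30,30)]])
for n,p in(("top",t),("side",s)):
    print(n,[(np.round(d["rect"]).tolist(),round(d["confidence"],2)) for d in nets.spot_in("deep_tier",p)])
    for o in "remote mug candle_jar".split(): print(o,[(np.round(d["rect"]).tolist(),round(d["confidence"],2)) for d in nets.spot_in(o,p)][:1])
a=cv2.resize(t["frame"][230:310,190:290,::-1],(400,320),interpolation=cv2.INTER_CUBIC)
b=cv2.resize(s["frame"][145:225,200:300,::-1],(400,320),interpolation=cv2.INTER_CUBIC)
cv2.imwrite("pics/v2.png",np.hstack([a,b]))
```

```text
at [ 610.1 -207.7  146.8] calls 1 f [-0.1  0.4 -0.7] w 0.996 t 8.5
-0.662 0.273 -0.028 -0.007 -0.001 0.011
top [([210.0, 257.0, 267.0, 284.0], 0.61)]
remote [([416.0, 256.0, 450.0, 280.0], 0.7)]
mug [([424.0, 207.0, 454.0, 216.0], 0.69)]
candle_jar [([282.0, 146.0, 302.0, 172.0], 0.72)]
side [([233.0, 162.0, 274.0, 206.0], 0.81)]
remote [([334.0, 315.0, 364.0, 379.0], 0.61)]
mug [([407.0, 230.0, 448.0, 274.0], 0.75)]
candle_jar []
```

View pics/v2.png

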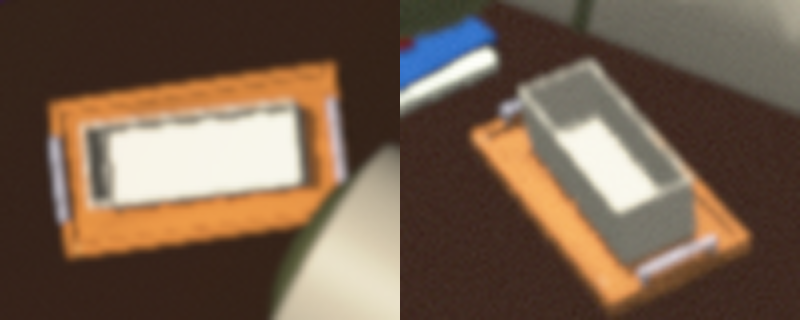

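The deep tier stands upright inside the tray in both crops. I'll measure it with a saturation mask and finish the approach to the middle tier.

Call:
drive_tool:
  series: "-0.662 0.273 -0.028 -0.007 0 0.01 1;-0.662 0.273 -0.028 -0.007 0 0.01 1;-0.662 0.273 -0.028 -0.007 0 0.01 1;-0.662 0.273 -0.028 -0.007 0 0.01 1"

```text
time_s: 9.4
eef_pos: [644.3, -282.4, 151.4]
ee_rot: [-0.0, 0.7, 0.714, 0.001]
force: [-0.4, -0.2, 0.1]
grip_width: 1.0
```

```bash
cat >> h.py <<'E'
def satmask(p,rect,name):
    l,t,r,b=[int(v) for v in rect];l-=8;t-=8;r+=9;b+=9
    f=cv2.resize(p["frame"][t:b,l:r],None,fx=8,fy=8,interpolation=cv2.INTER_CUBIC).astype(np.float32)
    mx=f.max(2);m=((1-f.min(2)/np.maximum(mx,1)<.33)&(mx>55)).astype(np.uint8)
    m=cv2.morphologyEx(m,cv2.MORPH_OPEN,np.ones((9,9),np.uint8))
    n,L,st,_=cv2.connectedComponentsWithStats(m)
    k=1+np.argmax(st[1:,4]);ys,xs=np.where(L==k)
    h=cv2.convexHull(np.stack([xs,ys],1).astype(np.int32));o=np.zeros_like(m);cv2.fillConvexPoly(o,h,255)
    return cv2.resize(o,(r-l,b-t),interpolation=cv2.INTER_AREA)/255.,np.array([l,t]),(r-l,b-t)
E
cat > m.py <<'E'
import h
from h import *
h.fgmask=satmask
def both(name,z,g,rt=None,rs=None,ov=None):
    t=eyes.capture("top");s=eyes.capture("side");out=[]
    for n,p,r in(("top",t,rt),("side",s,rs)):
        if r is False: continue
        if r is None:
            P=proj(p,pts(M[name],[g[0],g[1],z,g[2]]));r=[*P.min(0),*P.max(0)]
        q,f=fit3(name,[(p,r)],[g[0],g[1],z,g[2]],z=z);print(name,n,np.round(q,2),round(f,3));out.append(q)
    return out
E
python3 - <<'E'
from m import *
both("deep_tier",8,[439.7,298,1.73])
plan(644.5,-286.4,30,.015)
E
```

```text
deep_tier top [438.47 295.11   8.     1.7 ] 0.028
deep_tier side [442.63 285.56   8.     2.03] 0.542
at [ 644.3 -281.4  152. ] calls 2 f [0.6 0.5 0.4] w 1.005 t 9.5
-0.021 -0.000 0.508 0.001 -0.001 0.005
-0.021 0.000 0.508 0.001 -0.001 0.005
```

Call:
drive_tool:
  series: "-0.035 0 0.4 0 0 0.005 1;-0.035 0 0.7 0 0 0.005 1;-0.035 0 0.7 0 0 0.005 1"

```text
time_s: 9.8
eef_pos: [642.1, -282.9, 62.9]
ee_rot: [-0.005, 0.7, 0.714, -0.0]
force: [-0.4, -0.9, -0.9]
grip_width: 1.003
```

```bash
python3 -c "
from h import *
plan(644.5,-286.4,12,.008)"
```

```text
at [ 642.1 -282.9   62.9] calls 1 f [-0.4 -0.9 -0.9] w 1.003 t 9.8
-0.032 0.022 0.424 -0.015 -0.013 0.021
```

Call:
drive_tool:
  series: "-0.032 0.022 0.3 -0.015 -0.013 0.02 1;-0.032 0.022 0.42 -0.015 -0.013 0.02 1;-0.032 0.022 0.42 -0.015 -0.013 0.02 1;-0.032 0.022 0.42 -0.015 -0.013 0.02 0.5;-0.032 0.022 0.42 -0.015 -0.013 0.02 0.4;-0.032 0.022 0.42 -0.015 -0.013 0.02 0.4;-0.032 0.022 0.42 -0.015 -0.013 0.02 0.4;-0.032 0.022 0.42 -0.015 -0.013 0.02 0.4"
  newtons: 40

```text
time_s: 10.6
eef_pos: [645.5, -286.9, 15.3]
ee_rot: [0.002, 0.704, 0.71, 0.0]
force: [-1.1, 1.0, 5.7]
grip_width: 0.723
```

Call:
drive_tool:
  series: "0 0 -0.3 0 0 0 0.4;0 0 -0.7 0 0 0 0.4;0 0 -1 0 0 0 0.4;0 0 -1 0 0 0 0.4"

```text
time_s: 11.0
eef_pos: [647.2, -287.9, 143.1]
ee_rot: [0.008, 0.704, 0.71, 0.002]
force: [1.4, -0.4, 0.1]
grip_width: 0.717
```

```bash
python3 -c "
from h import *
plan(439.7,301,170,1.70-np.pi/2)"
```

```text
at [ 647.2 -287.9  143.1] calls 6 f [ 1.4 -0.4  0.1] w 0.717 t 11.0
0.820 -0.280 -0.049 0.004 0.003 -0.040
0.826 -0.264 -0.047 0.004 0.003 -0.040
0.831 -0.247 -0.045 0.004 0.003 -0.040
0.836 -0.231 -0.043 0.004 0.003 -0.040
0.840 -0.214 -0.041 0.004 0.003 -0.040
0.844 -0.197 -0.039 0.004 0.003 -0.040
```

Call:
drive_tool:
  series: "0.82 -0.28 -0.05 0.004 0.003 -0.04 0.4;0.82 -0.28 -0.05 0.004 0.003 -0.04 0.4;0.82 -0.28 -0.05 0.004 0.003 -0.04 0.4"

```text
time_s: 11.3
eef_pos: [611.4, -184.7, 148.6]
ee_rot: [0.006, 0.695, 0.719, 0.002]
force: [0.4, -0.3, -0.8]
grip_width: 0.716
```

Call:
drive_tool:
  series: "0.83 -0.26 -0.05 0.004 0.003 -0.04 0.4;0.83 -0.26 -0.05 0.004 0.003 -0.04 0.4;0.83 -0.26 -0.05 0.004 0.003 -0.04 0.4"

```text
time_s: 11.6
eef_pos: [575.6, -82.3, 154.3]
ee_rot: [0.004, 0.687, 0.727, 0.002]
force: [0.3, 0.1, -1.3]
grip_width: 0.72
```

Call:
drive_tool:
  series: "0.83 -0.25 -0.045 0.004 0.003 -0.04 0.4;0.83 -0.25 -0.045 0.004 0.003 -0.04 0.4;0.83 -0.25 -0.045 0.004 0.003 -0.04 0.4"

```text
time_s: 11.9
eef_pos: [538.7, 18.9, 159.5]
ee_rot: [0.003, 0.678, 0.735, 0.002]
force: [1.0, -0.1, -1.8]
grip_width: 0.72
```

Call:
drive_tool:
  series: "0.84 -0.23 -0.045 0.004 0.003 -0.04 0.4;0.84 -0.23 -0.045 0.004 0.003 -0.04 0.4;0.84 -0.23 -0.045 0.004 0.003 -0.04 0.4"

```text
time_s: 12.2
eef_pos: [502.1, 120.2, 165.0]
ee_rot: [0.001, 0.67, 0.743, 0.002]
force: [0.8, -0.3, -1.2]
grip_width: 0.722
```

Call:
drive_tool:
  series: "0.84 -0.21 -0.04 0.004 0.003 -0.04 0.4;0.84 -0.21 -0.04 0.004 0.003 -0.04 0.4;0.84 -0.21 -0.04 0.004 0.003 -0.04 0.4"

```text
time_s: 12.5
eef_pos: [465.7, 220.7, 170.1]
ee_rot: [-0.0, 0.661, 0.75, 0.002]
force: [0.4, -0.8, -0.9]
grip_width: 0.72
```

```bash
python3 -c "
from h import *
plan(439.7,298,120,1.70-np.pi/2)"
```

```text
at [465.7 220.7 170.1] calls 1 f [ 0.4 -0.8 -0.9] w 0.72 t 12.5
0.665 -0.135 0.419 0.005 -0.005 -0.005
```

Call:
drive_tool:
  series: "0.66 -0.135 0.42 0.005 -0.005 0 0.4;0.66 -0.135 0.42 0.005 -0.005 0 0.4;0.66 -0.135 0.42 0.005 -0.005 0 0.4;0.66 -0.135 0.6 0.005 -0.005 0 0.4;0.66 -0.135 0.6 0.005 -0.005 0 0.4;0.66 -0.135 0.6 0.005 -0.005 0 0.4"

```text
time_s: 13.1
eef_pos: [440.8, 296.6, 98.8]
ee_rot: [0.0, 0.662, 0.75, 0.0]
force: [-0.1, 0.8, -0.9]
grip_width: 0.717
```

Run:
```python
from h import *
plan(440.2,298,96,1.70-np.pi/2)
z=telemetry.sense()["eef_pos"][2]
s=eyes.capture("side");t=eyes.capture("top")
def ov(p,c,k):
    l,tt,r,b=c;im=cv2.resize(p["frame"][tt:b,l:r,::-1],None,fx=k,fy=k,interpolation=cv2.INTER_CUBIC)
    P=telemetry.sense()["eef_pos"]
    for m,q,col in((M["deep_tier"],[440.2,297.8,8,1.70],(0,255,0)),(M["middle_tier"],[P[0],P[1],P[2]-15.3,1.70],(0,0,255))):
        h=cv2.convexHull(((proj(p,pts(m[8:],q))-[l,tt]+.5)*k).astype(np.float32)).astype(int);cv2.polylines(im,[h],True,col,1)
    return im
a=ov(t,(190,220,290,330),4);b=ov(s,(205,105,305,215),4);cv2.imwrite("pics/v3.png",np.hstack([a,b]))
```

```text
at [440.8 296.6  98.8] calls 1 f [-0.1  0.8 -0.9] w 0.717 t 13.1
0.012 -0.003 0.023 0.001 0.000 -0.008
```

View pics/v3.png

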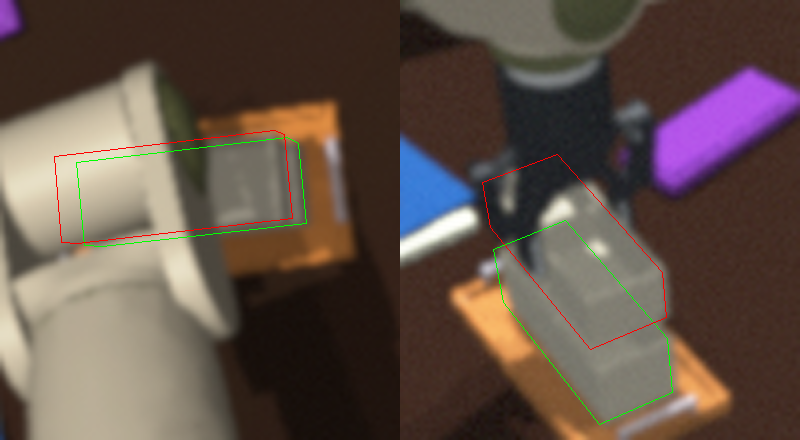

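Both outlines sit off the picture by the same small amount, so the two pieces line up to within about 3 mm, inside the 5 mm lead-in. Lowering slowly; fully seated should read TCP z ≈ 78.

Call:
drive_tool:
  series: "0.012 0 0.05 0 0 0 0.4;0.012 0 0.09 0 0 0 0.4;0.012 0 0.12 0 0 0 0.4;0.012 0 0.14 0 0 0 0.4;0.012 0 0.16 0 0 0 0.4;0.012 0 0.175 0 0 0 0.4;0.012 0 0.185 0 0 0 0.4;0.012 0 0.185 0 0 0 0.4"

```text
time_s: 14.0
eef_pos: [441.0, 298.1, 79.3]
ee_rot: [0.001, 0.661, 0.75, 0.001]
force: [-7.2, -8.7, 22.5]
grip_width: 0.72
```

Call:
drive_tool:
  series: "0 0 0 0 0 0 0.85;0 0 0 0 0 0 1;0 0 0 0 0 0 1;0 0 -0.4 0 0 0 1;0 0 -0.8 0 0 0 1;0 0 -1 0 0 0 1;0 0 -1 0 0 0 1"

```text
time_s: 14.7
eef_pos: [441.9, 298.7, 202.7]
ee_rot: [0.002, 0.661, 0.75, 0.004]
force: [-0.4, 0.6, -1.0]
grip_width: 1.006
```

```bash
python3 -c "
from h import *
plan(452,-5,150,1.30-np.pi/2)"
```

```text
at [441.9 298.7 202.7] calls 3 f [-0.4  0.6 -1. ] w 1.006 t 14.7
-0.841 -0.080 0.144 0.006 -0.002 0.265
-0.844 0.032 0.145 0.006 -0.002 0.265
-0.832 0.144 0.146 0.006 -0.002 0.265
```

Call:
drive_tool:
  series: "-0.84 -0.08 0.144 0.006 0 0.265 1;-0.84 -0.08 0.144 0.006 0 0.265 1;-0.84 -0.08 0.144 0.006 0 0.265 1"

```text
time_s: 15.0
eef_pos: [444.7, 193.6, 183.2]
ee_rot: [0.001, 0.711, 0.703, 0.001]
force: [0.1, 1.3, 1.1]
grip_width: 1.001
```

Call:
drive_tool:
  series: "-0.84 0.03 0.145 0.006 0 0.265 1;-0.84 0.03 0.145 0.006 0 0.265 1;-0.84 0.03 0.145 0.006 0 0.265 1"

```text
time_s: 15.3
eef_pos: [446.7, 89.6, 164.0]
ee_rot: [-0.001, 0.757, 0.653, -0.001]
force: [0.4, 0.8, 0.6]
grip_width: 0.999
```

Run:
```python
from h import *
t=eyes.capture("top");s=eyes.capture("side")
a=cv2.resize(t["frame"][220:310,190:290,::-1],(400,360),interpolation=cv2.INTER_CUBIC)
b=cv2.resize(s["frame"][130:220,200:300,::-1],(400,360),interpolation=cv2.INTER_CUBIC)
cv2.imwrite("pics/v4.png",np.hstack([a,b]))
```

```text
(no output)
```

View pics/v4.png

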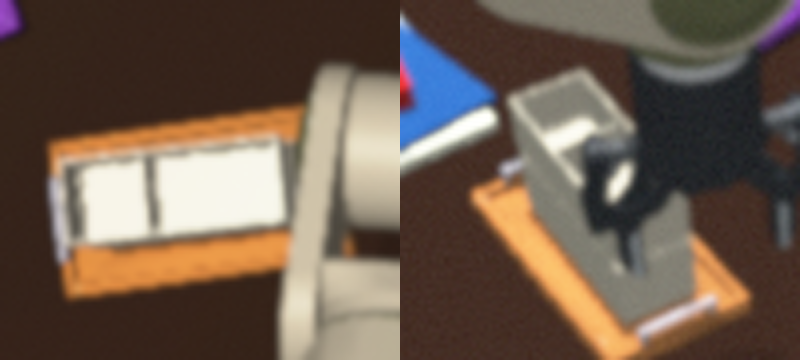

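The middle tier looks flush, with only a thin level seam at (625..690, 245) in the side crop. Next I'll refit the shallow tier and the lid from the first pictures with the better mask.

Run:
```python
from m import *
t=dict(eyes.capture("top"));s=dict(eyes.capture("side"))
t["frame"]=cv2.imread("pics/top0.png")[:,:,::-1];s["frame"]=cv2.imread("pics/side0.png")[:,:,::-1]
J=dict(deep_tier=([224,193,278,227],[298,151,330,201],[629,265,0,1.38]),middle_tier=([403,193,457,216],[387,277,444,350],[643,-287,0,1.57]),shallow_tier=([311,253,368,286],[282,232,311,283],[450,-8,0,1.32]),lid=([309,198,367,225],[333,214,376,266],[629,-11,0,1.47]))
for n,(a,b,q) in J.items():
    for p,r in((t,a),(s,b)):
        v,f=fit3(n,[(p,r)],q);print(n,np.round(v,2),round(f,3))
plan(451,-6,150,1.31-np.pi/2)
```

```text
deep_tier [628.86 264.6    0.     1.41] 0.128
deep_tier [630.68 263.5    0.     1.42] 0.142
middle_tier [ 640.57 -285.67    0.      1.54] 0.118
middle_tier [ 643.91 -286.57    0.      1.61] 0.131
shallow_tier [450.92  -4.26   0.     1.33] 0.205
shallow_tier [452.31  -5.78   0.     1.34] 0.154
lid [629.59  -9.73   0.     1.53] 0.159
lid [633.48 -11.03   0.     1.49] 0.13
at [447.2  93.8 165.6] calls 1 f [-0.3  0.1  0.1] w 0.999 t 15.5
-0.819 0.150 0.129 -0.003 -0.002 0.236
```

Run:
```python
from m import *
t=dict(eyes.capture("top"));t["frame"]=cv2.imread("pics/top0.png")[:,:,::-1]
for n,(r,z) in dict(deep=([224,193,278,227],60),middle=([403,193,457,216],48),shallow=([311,253,368,286],38),lid=([309,198,367,225],20)).items():
    l,a,R_,b=r;f=t["frame"][a-8:b+8,l-8:R_+8].max(2).astype(np.float32)
    g=cv2.resize(f,None,fx=8,fy=8,interpolation=cv2.INTER_CUBIC)
    for th in(100,130):
        m=(g>th).astype(np.uint8);ys,xs=np.where(m);c,wh,_=cv2.minAreaRect(np.stack([xs,ys],1).astype(np.int32))
        B=cv2.boxPoints((c,wh,_));uv=(B+.5)/8-.5+[l-8,a-8]
        W=np.array([ground(t,u,z) for u in uv]);e=[W[1]-W[0],W[2]-W[1]];L=max(e,key=np.linalg.norm);S=min(e,key=np.linalg.norm)
        print(n,th,np.round(W.mean(0),1),np.round(np.linalg.norm(L),1),np.round(np.linalg.norm(S),1),round(np.arctan2(L[1],L[0])%np.pi,3))
```

```text
deep 100 [624.9 262.5] 170.2 70.9 1.366
deep 130 [624.9 262.3] 166.5 67.6 1.363
middle 100 [ 639.  -285.8] 169.3 69.4 1.584
middle 130 [ 638.8 -285.6] 165.8 65.9 1.584
shallow 100 [449.2  14.8] 168.2 70.7 1.288
shallow 130 [448.9  -3.8] 165.1 67.7 1.288
lid 100 [628.1  15.4] 75.5 72.9 1.319
lid 130 [628.1  -9.1] 170.2 70.1 1.468
```

Call:
drive_tool:
  series: "-0.82 0.15 0.128 -0.003 0 0.24 1;-0.82 0.15 0.128 -0.003 0 0.24 1;-0.82 0.15 0.128 -0.003 0 0.24 1;-0.82 0.15 0.128 -0.003 0 0.24 1"

```text
time_s: 15.95
eef_pos: [451.3, -5.5, 150.1]
ee_rot: [-0.0, 0.793, 0.609, 0.001]
force: [-0.1, 0.9, 0.4]
grip_width: 1.002
```

Call:
drive_tool:
  series: "0 0 0.4 0 0 0.04 1;0 0 0.75 0 0 0.04 1;0 0 0.8 0 0 0.04 1;0 0 0.8 0 0 0.04 1"

```text
time_s: 16.35
eef_pos: [451.4, -4.2, 54.4]
ee_rot: [-0.001, 0.799, 0.601, 0.0]
force: [0.6, -1.3, 0.2]
grip_width: 1.001
```

```bash
python3 -c "
from h import *
plan(451,-5,12,-.281)"
```

```text
at [451.4  -4.2  54.4] calls 1 f [ 0.6 -1.3  0.2] w 1.001 t 16.35
-0.008 -0.001 0.353 -0.002 -0.003 0.002
```

Call:
drive_tool:
  series: "-0.008 0 0.25 -0.002 -0.003 0 1;-0.008 0 0.35 -0.002 -0.003 0 1;-0.008 0 0.35 -0.002 -0.003 0 1;-0.008 0 0.35 -0.002 -0.003 0 0.5;-0.008 0 0.35 -0.002 -0.003 0 0.4;-0.008 0 0.35 -0.002 -0.003 0 0.4;-0.008 0 0.35 -0.002 -0.003 0 0.4;-0.008 0 0.35 -0.002 -0.003 0 0.4"
  newtons: 40

```text
time_s: 17.15
eef_pos: [452.2, -5.1, 14.2]
ee_rot: [0.001, 0.799, 0.602, 0.001]
force: [-1.2, 2.5, 9.6]
grip_width: 0.72
```

Call:
drive_tool:
  series: "0 0 -0.3 0 0 0 0.4;0 0 -0.7 0 0 0 0.4;0 0 -1 0 0 0 0.4;0 0 -1 0 0 0 0.4"

```text
time_s: 17.55
eef_pos: [454.3, -5.4, 139.6]
ee_rot: [0.005, 0.799, 0.602, 0.004]
force: [0.4, 0.4, -1.4]
grip_width: 0.717
```

```bash
python3 -c "
from h import *
from m import *
both('middle_tier',63,[440,297,1.70],rs=False)
both('deep_tier',8,[440,297,1.70],rs=False)
plan(440.5,298,180,1.70-np.pi/2)"
```

```text
middle_tier top [432.92 303.5   63.     1.76] 0.183
deep_tier top [436.34 305.58   8.     1.75] 0.218
at [451.3  -4.8 133.5] calls 3 f [ 0.1 -0.  -2.1] w 0.715 t 17.75
0.800 -0.261 -0.130 0.001 0.000 -0.273
0.828 -0.150 -0.129 0.001 0.000 -0.273
0.841 -0.036 -0.129 0.001 0.000 -0.273
```

Call:
drive_tool:
  series: "0.8 -0.26 -0.13 0 0 -0.273 0.4;0.8 -0.26 -0.13 0 0 -0.273 0.4;0.8 -0.26 -0.13 0 0 -0.273 0.4;0.8 -0.26 -0.13 0 0 -0.273 0.4"

```text
time_s: 18.15
eef_pos: [447.2, 97.0, 148.1]
ee_rot: [-0.0, 0.755, 0.656, -0.0]
force: [0.2, -0.5, -0.7]
grip_width: 0.717
```

Call:
drive_tool:
  series: "0.83 -0.15 -0.13 0 0 -0.273 0.4;0.83 -0.15 -0.13 0 0 -0.273 0.4;0.83 -0.15 -0.13 0 0 -0.273 0.4;0.83 -0.15 -0.13 0 0 -0.273 0.4"

```text
time_s: 18.55
eef_pos: [443.2, 197.8, 162.8]
ee_rot: [-0.0, 0.708, 0.706, -0.001]
force: [0.8, -0.8, -2.1]
grip_width: 0.713
```

```bash
python3 -c "
from h import *
plan(440.9,297.6,150,1.696-np.pi/2)"
```

```text
at [443.2 197.8 162.8] calls 1 f [ 0.8 -0.8 -2.1] w 0.713 t 18.55
0.832 -0.022 0.106 -0.004 0.002 -0.258
```

Call:
drive_tool:
  series: "0.832 -0.022 0.1 -0.004 0.002 -0.258 0.4;0.832 -0.022 0.1 -0.004 0.002 -0.258 0.4;0.832 -0.022 0.1 -0.004 0.002 -0.258 0.4;0.832 -0.022 0.1 -0.004 0.002 -0.258 0.4;0.832 -0.022 0.2 -0.004 0.002 -0.258 0.4;0.832 -0.022 0.2 -0.004 0.002 -0.258 0.4"

```text
time_s: 19.15
eef_pos: [440.6, 295.7, 136.9]
ee_rot: [-0.001, 0.662, 0.749, -0.001]
force: [-0.3, -0.5, -0.9]
grip_width: 0.713
```

Run:
```python
from h import *
plan(440.9,297.6,119,1.696-np.pi/2)
s=eyes.capture("side")
b=s["frame"][90:210,190:310,::-1];b=cv2.convertScaleAbs(b,alpha=1.4);cv2.imwrite("pics/v5.png",cv2.resize(b,(600,600),interpolation=cv2.INTER_CUBIC))
```

```text
at [440.6 295.7 136.9] calls 1 f [-0.3 -0.5 -0.9] w 0.713 t 19.15
0.016 0.005 0.149 -0.006 0.002 -0.005
```

View pics/v5.png

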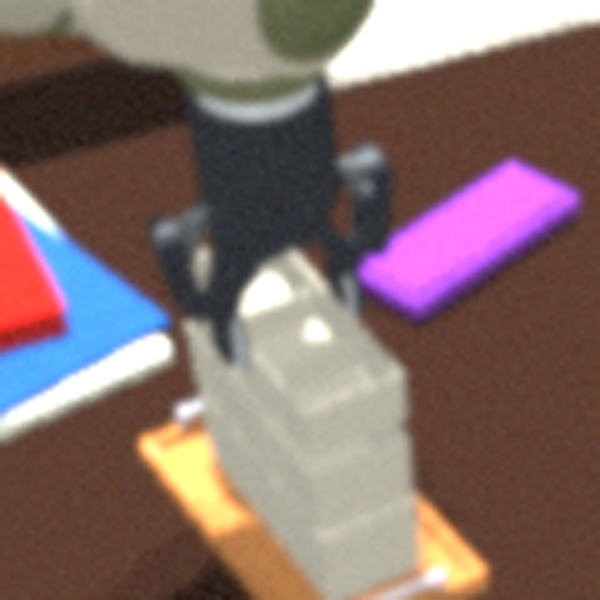

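The held tier lines up with the two below it: the front edges at x≈303, 315, 325 follow the perspective taper. Lowering.

Call:
drive_tool:
  series: "0.016 0.003 0.06 -0.004 0 0 0.4;0.016 0.003 0.09 -0.004 0 0 0.4;0.016 0.003 0.11 -0.004 0 0 0.4;0.016 0.003 0.13 -0.004 0 0 0.4;0.016 0.003 0.145 -0.004 0 0 0.4;0.016 0.003 0.155 -0.004 0 0 0.4;0.016 0.003 0.155 -0.004 0 0 0.4"

```text
time_s: 19.9
eef_pos: [441.4, 297.8, 121.4]
ee_rot: [0.001, 0.662, 0.749, 0.0]
force: [-5.8, -7.3, 19.0]
grip_width: 0.713
```

Call:
drive_tool:
  series: "0 0 0 0 0 0 0.85;0 0 0 0 0 0 1;0 0 0 0 0 0 1;0 0 -0.4 0 0 0 1;0 0 -0.7 0 0 0 1;0 0 -0.7 0 0 0 1"

```text
time_s: 20.5
eef_pos: [443.0, 298.7, 209.9]
ee_rot: [0.003, 0.662, 0.749, 0.004]
force: [-0.5, -1.1, 0.3]
grip_width: 1.001
```

```bash
python3 -c "
from h import *
plan(632,-8,150,1.475-np.pi/2)"
```

```text
at [443.  298.7 209.9] calls 3 f [-0.5 -1.1  0.3] w 1.001 t 20.5
-0.910 0.414 0.169 0.007 -0.002 0.146
-0.877 0.480 0.169 0.007 -0.002 0.146
-0.840 0.544 0.168 0.007 -0.002 0.146
```

Call:
drive_tool:
  series: "-0.91 0.414 0.1 0.007 0 0.146 1;-0.91 0.414 0.17 0.007 0 0.146 1;-0.91 0.414 0.17 0.007 0 0.146 1;-0.91 0.414 0.17 0.007 0 0.146 1"

```text
time_s: 20.9
eef_pos: [506.7, 194.2, 188.2]
ee_rot: [0.001, 0.69, 0.724, 0.002]
force: [-0.5, 0.0, -0.5]
grip_width: 0.999
```

Call:
drive_tool:
  series: "-0.88 0.48 0.17 0.007 0 0.146 1;-0.88 0.48 0.17 0.007 0 0.146 1;-0.88 0.48 0.17 0.007 0 0.146 1;-0.88 0.48 0.17 0.007 0 0.146 1"

```text
time_s: 21.3
eef_pos: [569.7, 89.9, 166.4]
ee_rot: [-0.001, 0.717, 0.697, -0.0]
force: [-0.7, 0.4, 0.1]
grip_width: 1.0
```

Run:
```python
from h import *
plan(632,-8,150,1.475-np.pi/2)
t=eyes.capture("top");s=eyes.capture("side")
a=cv2.resize(t["frame"][220:310,190:290,::-1],(400,360),interpolation=cv2.INTER_CUBIC)
b=cv2.resize(s["frame"][110:215,200:300,::-1],(400,420),interpolation=cv2.INTER_CUBIC)
cv2.imwrite("pics/v6.png",np.hstack([cv2.copyMakeBorder(a,0,60,0,0,0),b]))
```

```text
at [569.7  89.9 166.4] calls 1 f [-0.7  0.4  0.1] w 1.0 t 21.3
-0.801 0.543 0.135 -0.003 -0.003 0.135
```

View pics/v6.png

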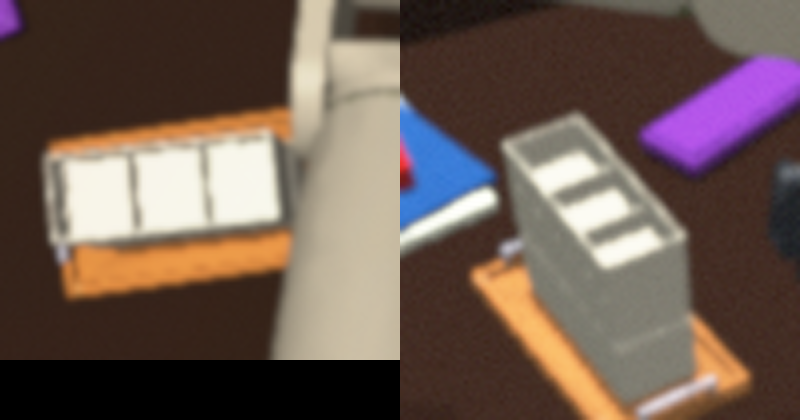

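The shallow tier is seated: the side crop shows no gap and the stack is upright. Going for the white lid, TCP about 3 mm above the table.

Call:
drive_tool:
  series: "-0.8 0.545 0.135 -0.003 -0.003 0.135 1;-0.8 0.545 0.135 -0.003 -0.003 0.135 1;-0.8 0.545 0.135 -0.003 -0.003 0.135 1;-0.8 0.545 0.135 -0.003 -0.003 0.135 1;-0.8 0.545 0.135 -0.003 -0.003 0.135 1"

```text
time_s: 21.9
eef_pos: [631.1, -3.2, 151.2]
ee_rot: [-0.0, 0.739, 0.674, 0.0]
force: [-0.0, 1.2, -0.7]
grip_width: 0.998
```

Call:
drive_tool:
  series: "0 0 0.4 0 0 0 1;0 0 0.8 0 0 0 1;0 0 0.9 0 0 0 1;0 0 0.9 0 0 0 1"

```text
time_s: 22.3
eef_pos: [630.3, -1.6, 42.8]
ee_rot: [-0.001, 0.738, 0.675, -0.0]
force: [0.2, 0.2, 0.6]
grip_width: 0.998
```

```bash
python3 -c "
from h import *
plan(632.5,-8.5,3,1.472-np.pi/2)"
```

```text
at [630.3  -1.6  42.8] calls 1 f [0.2 0.2 0.6] w 0.998 t 22.3
-0.056 0.024 0.331 -0.004 -0.003 0.018
```

Call:
drive_tool:
  series: "-0.057 0.024 0.2 -0.004 -0.003 0.018 1;-0.057 0.024 0.3 -0.004 -0.003 0.018 1;-0.057 0.024 0.33 -0.004 -0.003 0.018 1;-0.057 0.024 0.33 -0.004 -0.003 0.018 1;-0.057 0.024 0.33 -0.004 -0.003 0.018 1"

```text
time_s: 22.8
eef_pos: [633.2, -8.5, 4.5]
ee_rot: [0.001, 0.741, 0.671, 0.001]
force: [0.1, -0.4, 0.2]
grip_width: 1.005
```

Call:
drive_tool:
  series: "0 0 0 0 0 0 0.6;0 0 0 0 0 0 0.4;0 0 0 0 0 0 0.4;0 0 0 0 0 0 0.4;0 0 0 0 0 0 0.4;0 0 0 0 0 0 0.4"
  newtons: 40

```text
time_s: 23.4
eef_pos: [633.7, -8.5, 5.9]
ee_rot: [0.001, 0.741, 0.671, 0.001]
force: [-1.3, -0.1, 6.5]
grip_width: 0.758
```

Call:
drive_tool:
  series: "0 0 -0.2 0 0 0 0.4;0 0 -0.5 0 0 0 0.4;0 0 -0.8 0 0 0 0.4;0 0 -1 0 0 0 0.4;0 0 -1 0 0 0 0.4"

```text
time_s: 23.9
eef_pos: [634.9, -8.6, 130.0]
ee_rot: [0.004, 0.741, 0.671, 0.003]
force: [0.5, 0.6, -1.4]
grip_width: 0.754
```

Run:
```python
from h import *
s=eyes.capture("side")
cv2.imwrite("pics/v7.png",cv2.resize(s["frame"][120:320,240:440,::-1],(600,600),interpolation=cv2.INTER_CUBIC))
plan(440.9,298,200,1.696-np.pi/2)
```

```text
at [633.8  -8.4 127.3] calls 3 f [-0.1 -0.3 -1.4] w 0.757 t 23.95
0.794 -0.616 -0.206 0.004 0.001 -0.149
0.838 -0.555 -0.205 0.004 0.001 -0.149
0.877 -0.492 -0.203 0.004 0.001 -0.149
```

View pics/v7.png

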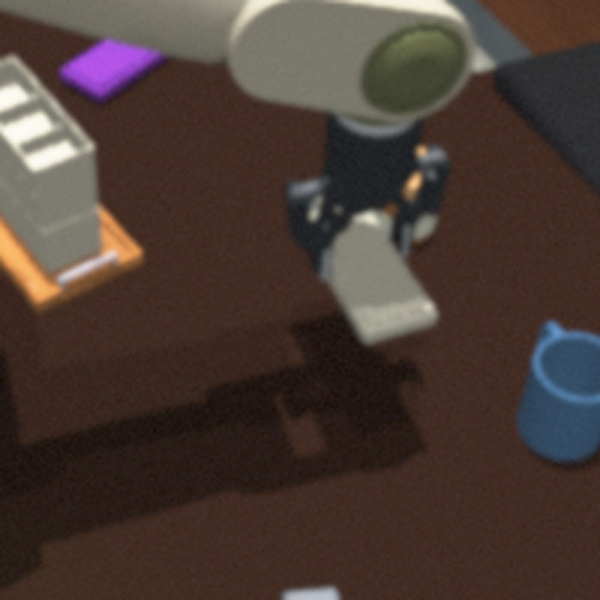

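The white lid is held level (rim (360,340)–(435,315) in the crop). Carrying it over the stack.

Call:
drive_tool:
  series: "0.794 -0.616 -0.25 0.004 0 -0.149 0.4;0.794 -0.616 -0.25 0.004 0 -0.149 0.4;0.794 -0.616 -0.25 0.004 0 -0.149 0.4;0.794 -0.616 -0.25 0.004 0 -0.149 0.4"

```text
time_s: 24.35
eef_pos: [567.8, 96.3, 156.2]
ee_rot: [0.001, 0.714, 0.7, 0.001]
force: [0.6, -1.0, -1.4]
grip_width: 0.758
```

Call:
drive_tool:
  series: "0.838 -0.555 -0.25 0.004 0 -0.149 0.4;0.838 -0.555 -0.25 0.004 0 -0.149 0.4;0.838 -0.555 -0.25 0.004 0 -0.149 0.4;0.838 -0.555 -0.25 0.004 0 -0.149 0.4"

```text
time_s: 24.75
eef_pos: [501.9, 200.1, 185.5]
ee_rot: [0.0, 0.687, 0.727, -0.0]
force: [0.8, -0.0, -1.0]
grip_width: 0.756
```

```bash
python3 -c "
from h import *
plan(441.4,298,175,1.696-np.pi/2)"
```

```text
at [501.9 200.1 185.5] calls 1 f [ 0.8 -0.  -1. ] w 0.756 t 24.75
0.843 -0.457 0.088 -0.001 0.001 -0.136
```

Call:
drive_tool:
  series: "0.845 -0.457 0.05 0 0 -0.136 0.4;0.845 -0.457 0.05 0 0 -0.136 0.4;0.845 -0.457 0.05 0 0 -0.136 0.4;0.845 -0.457 0.05 0 0 -0.136 0.4;0.845 -0.457 0.15 0 0 -0.136 0.4;0.845 -0.457 0.18 0 0 -0.136 0.4;0.845 -0.457 0.18 0 0 -0.136 0.4"

```text
time_s: 25.45
eef_pos: [441.8, 296.9, 162.6]
ee_rot: [-0.0, 0.662, 0.749, -0.001]
force: [0.0, -1.0, -1.3]
grip_width: 0.754
```

Run:
```python
from h import *
plan(441.4,298.3,145,1.696-np.pi/2)
s=eyes.capture("side");t=eyes.capture("top")
b=s["frame"][80:200,195:315,::-1];b=cv2.convertScaleAbs(b,alpha=1.4)
a=cv2.convertScaleAbs(t["frame"][225:315,190:290,::-1],alpha=1.4)
cv2.imwrite("pics/v8.png",np.hstack([cv2.resize(b,(440,440),interpolation=cv2.INTER_CUBIC),cv2.resize(a,(360,440),interpolation=cv2.INTER_CUBIC)]))
```

```text
at [441.8 296.9 162.6] calls 1 f [ 0.  -1.  -1.3] w 0.754 t 25.45
0.012 -0.001 0.146 -0.005 0.002 -0.004
```

View pics/v8.png

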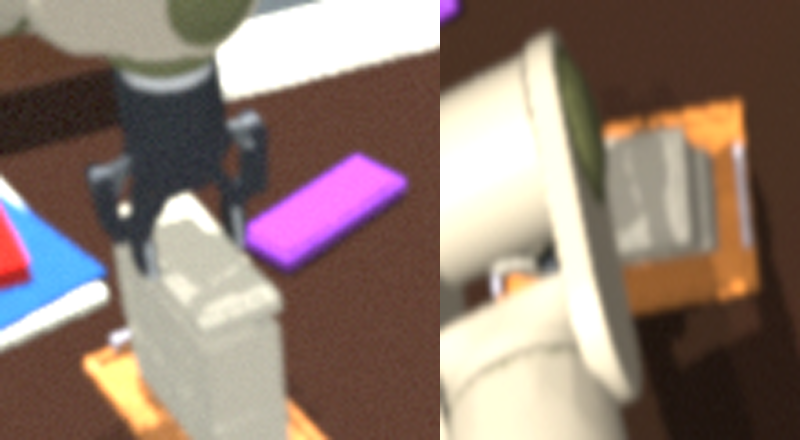

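The lid hangs centred over the stack in both crops, overhanging slightly on each side as it should. Lowering; seated should read about 146.

Call:
drive_tool:
  series: "0.012 0 0.06 -0.005 0.002 0 0.4;0.012 0 0.09 -0.005 0.002 0 0.4;0.012 0 0.11 -0.005 0.002 0 0.4;0.012 0 0.13 -0.005 0.002 0 0.4;0.012 0 0.145 -0.005 0.002 0 0.4;0.012 0 0.155 -0.005 0.002 0 0.4;0.012 0 0.155 -0.005 0.002 0 0.4"

```text
time_s: 26.25
eef_pos: [441.9, 298.8, 146.2]
ee_rot: [0.001, 0.662, 0.75, 0.001]
force: [-2.6, -2.7, 7.6]
grip_width: 0.761
```

Call:
drive_tool:
  series: "0 0 0.02 0 0 0 0.4;0 0 0.03 0 0 0 0.4;0 0 0.03 0 0 0 0.4"

```text
time_s: 26.55
eef_pos: [442.2, 298.9, 146.0]
ee_rot: [0.001, 0.662, 0.75, 0.002]
force: [-8.5, -6.5, 27.9]
grip_width: 0.757
```

Firm stop at 146.0 mm with 28 N, so it is home. Releasing and backing off.

Call:
drive_tool:
  series: "0 0 -0.03 0 0 0 0.6;0 0 -0.03 0 0 0 0.85;0 0 -0.03 0 0 0 1;0 0 -0.03 0 0 0 1;0 0 -0.4 0 0 0 1;0 0 -0.7 0 0 0 1;0 0 -0.7 0 0 0 1"

```text
time_s: 27.25
eef_pos: [443.4, 299.5, 234.3]
ee_rot: [0.003, 0.662, 0.75, 0.006]
force: [0.6, -0.1, -1.0]
grip_width: 1.001
```

Call:
drive_tool:
  series: "-0.9 0 0 0 0 0 1;-0.9 0 0 0 0 0 1;-0.9 0 0 0 0 0 1;-0.9 0 0 0 0 0 1"

```text
time_s: 27.65
eef_pos: [456.9, 191.4, 233.4]
ee_rot: [0.003, 0.663, 0.749, 0.005]
force: [0.9, 1.4, -0.5]
grip_width: 1.002
```

Call:
drive_tool:
  series: "-1 -0.6 0 0 0 0 1;-1 -0.6 0 0 0 0 1;-1 -0.6 0 0 0 0 1;-1 -0.6 0 0 0 0 1"

```text
time_s: 28.05
eef_pos: [398.9, 61.9, 231.8]
ee_rot: [0.003, 0.664, 0.748, 0.005]
force: [0.9, 0.1, 2.1]
grip_width: 1.001
```

Run:
```python
from h import *
ims=[]
for n,c in(("top",(190,210,290,310)),("side",(195,90,295,215))):
    p=eyes.capture(n);l,t,r,b=c;im=p["frame"][t:b,l:r,::-1];ims.append(cv2.resize(cv2.convertScaleAbs(im,alpha=1.2),(400,500) if n=="side" else (400,400),interpolation=cv2.INTER_CUBIC))
    o0=cv2.imread(f"pics/{n}0.png")[:,:,::-1]
    d=np.abs(p["frame"].astype(int)-o0).max(2)
    R0=dict(top=dict(mug=[366,144,405,178],jar=[281,143,304,176],remote=[401,248,456,284]),side=dict(mug=[392,225,452,276],jar=[360,166,390,202],remote=[332,316,364,380]))[n]
    for k,(a,b_,c_,e) in R0.items(): print(n,k,"mean diff",round(d[b_:e,a:c_].mean(),1))
    # compare expected outline of the seated stack
    if n=="side":
        for m,z in(("deep_tier",8),("middle_tier",63),("shallow_tier",106),("lid",139)):
            P=proj(p,pts(M[m][8:16],[442,298.5,z,1.696]));print(m,np.round((P-[l,t])*4).astype(int).tolist()[-4:])
cv2.imwrite("pics/v9.png",np.hstack([cv2.copyMakeBorder(ims[0],0,100,0,0,0),ims[1]]))
print(telemetry.sense()["eef_pos"],telemetry.sense()["force"])
```

```text
top mug mean diff 0.9
top jar mean diff 0.8
top remote mean diff 0.9
side mug mean diff 7.3
side jar mean diff 10.5
side remote mean diff 10.8
deep_tier [[303, 448], [242, 475], [210, 337], [152, 361]]
middle_tier [[298, 394], [234, 421], [203, 283], [142, 307]]
shallow_tier [[293, 350], [229, 376], [197, 239], [135, 262]]
lid [[303, 300], [218, 334], [193, 178], [112, 208]]
[400.12900471  64.15013765 232.09375143] [-0.10774411  0.66104974 -0.4919611 ]
```

View pics/v9.png

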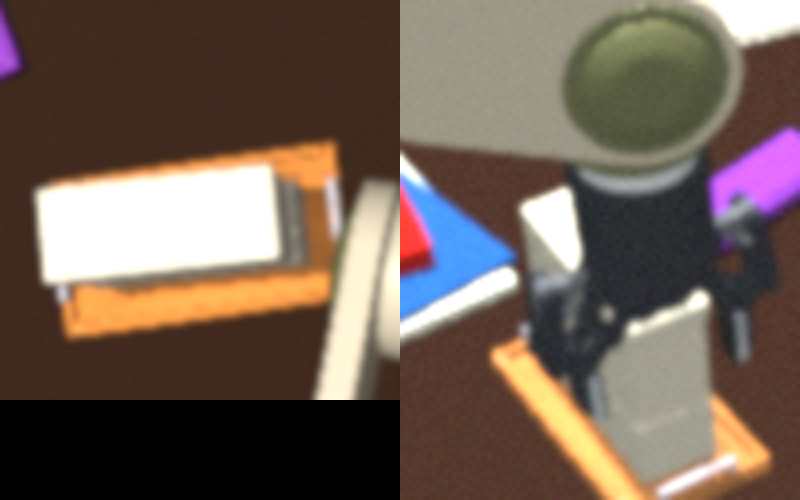

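Call:
drive_tool:
  series: "-1 0 0 0 0 0 1;-1 0 0 0 0 0 1;-1 0 0 0 0 0 1;-1 0 0 0 0 0 1"

```text
time_s: 28.55
eef_pos: [415.6, -55.5, 231.2]
ee_rot: [0.002, 0.663, 0.748, 0.006]
force: [0.9, 0.3, 0.0]
grip_width: 1.0
```

Call:
drive_tool:
  series: "-1 0 0 0 0 0 1;-1 0 0 0 0 0 1;-1 0 0 0 0 0 1;-1 0 0 0 0 0 1"

```text
time_s: 28.95
eef_pos: [431.1, -174.7, 230.1]
ee_rot: [0.002, 0.663, 0.748, 0.006]
force: [0.1, 0.1, -0.0]
grip_width: 1.0
```

Run:
```python
from h import *
p=eyes.capture("side");im=p["frame"][90:215,195:315,::-1]
cv2.imwrite("pics/v10.png",cv2.resize(cv2.convertScaleAbs(im,alpha=1.5),(576,600),interpolation=cv2.INTER_CUBIC))
o0=cv2.imread("pics/side0.png")[:,:,::-1];g=lambda a:cv2.GaussianBlur(a.astype(np.float32),(0,0),2)
d=np.abs(g(p["frame"])-g(o0)).max(2)
for k,(a,b,c,e) in dict(mug=[392,225,452,276],jar=[360,166,390,202],remote=[332,316,364,380],bare=[320,400,380,440]).items(): print(k,round(d[b:e,a:c].max(),1))
```

```text
mug 19.8
jar 3.8
remote 94.6
bare 2.2
```

View pics/v10.png

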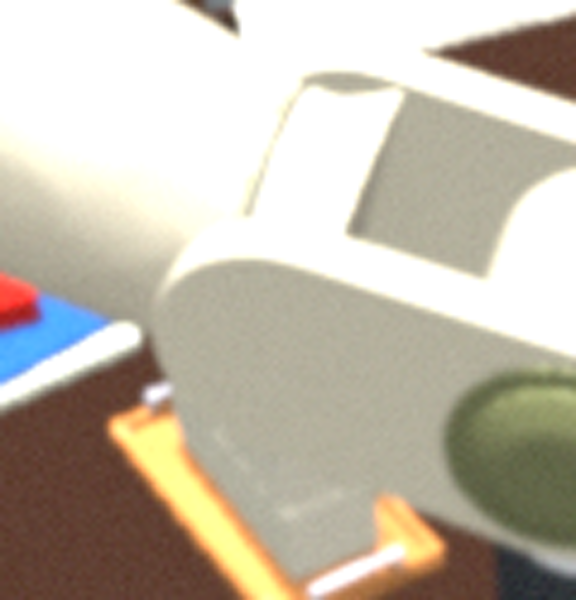

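The arm blocks this view; I'll move it farther out and look once more.

Call:
drive_tool:
  series: "0.9 0.7 0 0 0 0 1;0.9 0.7 0 0 0 0 1;0.9 0.7 0 0 0 0 1;0.9 0.7 0 0 0 0 1"

```text
time_s: 29.4
eef_pos: [502.2, -49.9, 231.6]
ee_rot: [0.001, 0.66, 0.751, 0.006]
force: [-0.3, 0.6, 0.4]
grip_width: 0.999
```

Call:
drive_tool:
  series: "0.9 0.7 0.3 0 0 0 1;0.9 0.7 0.3 0 0 0 1;0.9 0.7 0.3 0 0 0 1;0.9 0.7 0.3 0 0 0 1"

```text
time_s: 29.8
eef_pos: [571.9, 74.3, 195.2]
ee_rot: [-0.0, 0.658, 0.753, 0.006]
force: [-0.3, -1.0, -0.4]
grip_width: 0.999
```

Run:
```python
from h import *
p=eyes.capture("side");im=p["frame"][90:215,195:315,::-1]
cv2.imwrite("pics/v11.png",cv2.resize(cv2.convertScaleAbs(im,alpha=1.5),(576,600),interpolation=cv2.INTER_CUBIC))
o0=cv2.imread("pics/side0.png")[:,:,::-1];g=lambda a:cv2.GaussianBlur(a.astype(np.float32),(0,0),2)
d=np.abs(g(p["frame"])-g(o0)).max(2)
for k,(a,b,c,e) in dict(mug=[392,225,452,276],jar=[360,166,390,202],remote=[332,316,364,380],bare=[320,400,380,440]).items(): print(k,round(d[b:e,a:c].max(),1))
```

```text
mug 17.5
jar 5.5
remote 5.7
bare 3.0
```

View pics/v11.png

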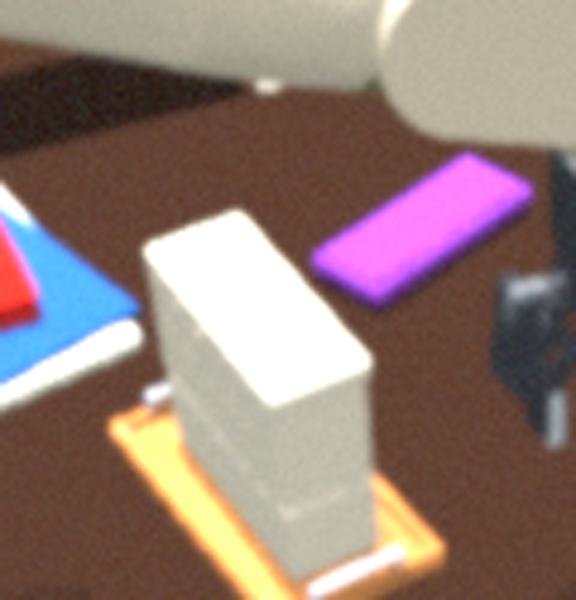

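Everything looks seated, and only the deep/middle seam shows, as a light line. I'll average several frames and enlarge it, to tell a lit ledge from a gap. I'll also check the mug's difference against the arm's shadow.

Run:
```python
from h import *
F=[eyes.capture("side") for _ in range(16)];p=F[0]
A=np.mean([f["frame"].astype(np.float32) for f in F],0)
im=np.clip((A[150:215,225:285,::-1]-60)*2.0,0,255).astype(np.uint8)
cv2.imwrite("pics/v12.png",cv2.resize(im,(540,585),interpolation=cv2.INTER_CUBIC))
# profile up the end face centre (own -x end), world z
for off in(-12,12):
    z=np.arange(10,170,3.);q=1.696;e=np.array([np.cos(q),np.sin(q)]);nrm=np.array([-e[1],e[0]])
    c=np.array([442,298.5])-80*e+off*nrm
    P=proj(p,np.array([[c[0],c[1],v] for v in z])).astype(np.float32)
    g=cv2.remap(A.mean(2),P[:,0],P[:,1],cv2.INTER_CUBIC).ravel();print([(int(a),int(b)) for a,b in zip(z,g)])
t=eyes.capture("top")
for o in("mug",): print(*[(n,[np.round(d["rect"]).tolist() for d in nets.spot_in(o,q)][:1]) for n,q in(("top",t),("side",eyes.capture("side")))])
```

```text
[(10, 110), (13, 115), (16, 119), (19, 121), (22, 122), (25, 122), (28, 123), (31, 123), (34, 122), (37, 122), (40, 122), (43, 122), (46, 123), (49, 122), (52, 122), (55, 123), (58, 125), (61, 127), (64, 129), (67, 127), (70, 124), (73, 123), (76, 122), (79, 122), (82, 122), (85, 122), (88, 122), (91, 122), (94, 122), (97, 122), (100, 122), (103, 122), (106, 122), (109, 122), (112, 122), (115, 122), (118, 122), (121, 122), (124, 122), (127, 122), (130, 122), (133, 122), (136, 122), (139, 121), (142, 121), (145, 122), (148, 131), (151, 156), (154, 196), (157, 226), (160, 233), (163, 232), (166, 237), (169, 244)]
[(10, 111), (13, 117), (16, 121), (19, 122), (22, 122), (25, 122), (28, 122), (31, 122), (34, 122), (37, 122), (40, 122), (43, 122), (46, 122), (49, 122), (52, 122), (55, 123), (58, 124), (61, 127), (64, 130), (67, 130), (70, 127), (73, 125), (76, 123), (79, 122), (82, 122), (85, 122), (88, 122), (91, 122), (94, 122), (97, 122), (100, 122), (103, 122), (106, 122), (109, 122), (112, 123), (115, 122), (118, 122), (121, 122), (124, 122), (127, 123), (130, 122), (133, 122), (136, 122), (139, 122), (142, 122), (145, 123), (148, 130), (151, 158), (154, 198), (157, 225), (160, 229), (163, 229), (166, 237), (169, 245)]
('top', [[365.0, 145.0, 403.0, 175.0]]) ('side', [[409.0, 228.0, 453.0, 275.0]])
```

View pics/v12.png

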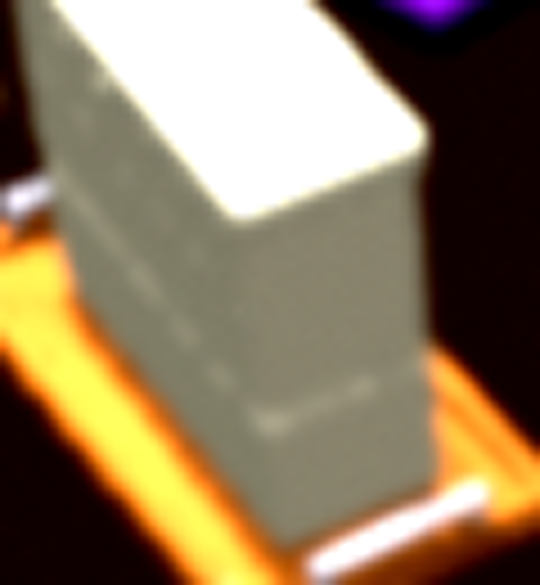

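The seam is a faint light ledge, straight and level, with no dark gap. The stack is home, so I'm handing in.

```bash
python3 -c "
from rig import ctrl,telemetry
print(telemetry.sense()['time_s'],ctrl.finish_job())"
```

```text
the job is handed in; nothing more can be done
30.85 None
```

The lunch box is back together on the tray and handed in at 30.9 s: deep tier lengthwise in the tray, then the middle tier, the shallow tier and the white lid.

- **Seating:** Each piece came to a firm stop within about 1 mm of its expected height. The readings were 42.6, 79.3, 121.4 and 146.0 mm, against 42.6, 78.3, 120.2 and 144.9 expected. The upper three each read about 1 mm high; I could not resolve whether that is measurement noise or a real offset.
- **Final look:** The stack stands free and upright, with no dark gap in the picture. The deep/middle seam shows a faint, level light line, which I read as a small sideways offset within the 2.5 mm play.
- **Remote, mug and jar:** The top picture is unchanged at all three, and no move went near them. In the side picture the mug's area differed slightly with the arm nearby, but its detected outline was within a few pixels of before in both views.
- **Disagreements:** The two cameras differed by about 3–5 mm in position. The later outline fits of the pieces in the tray were poor, so I placed pieces mainly by the arm's own release positions and by eye in the crops.

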